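# Zero the polariscope and hold a glass cell in its light path

### The arm

A 7-joint arm with a two-finger parallel gripper is mounted at the origin on a cart in front of the work surface, level with it; the furniture and walls round the work are solid. World frame = base frame: x ahead of the robot, y to its left, z up, the work surface at z = 0. Lengths are in m, angles in rad, forces in N, time in s.
With the tool pointing down it reaches from about 0.425 to 0.875 m from the base axis. Payload 9.9 kg.
Tool frame: the origin (TCP) lies at the very end of the fingers, on their centre line; the grasp point (between the pads) lies 19 mm behind it; z points along the fingers, y is the direction in which the jaws open and shut (so a half turn about z gives the same grasp; the last joint's range is limited). The gripper opens to 85 mm and grips with 20 to 120 N. Pads are 22 mm wide; open, the fingers measure 114 mm over their backs; the gripper's body (76 mm by 85 mm) begins 54 mm behind the grasp point. The pads swing forward as they close: fully open they stand 13 mm farther back than shut.
Start: joints at [1.26, 0.576, 0.025, 1.437, -0.015, 1.129, -0.057], TCP at [0.152, -0.658, 0.231] pointing down, gripper open.
Joint ranges: [-2.76, 2.76], [-0.34, 2.15], [-1.52, 1.57], [0.19, 2.46], [-1.09, 4.23], [0.17, 1.99], [-2.82, 2.82]. Speed limits (rad/s): [2.22, 2.22, 3.01, 3.01, 3.14, 3.14, 3.14].

### API

Orientations are given as a rotation vector (axis times angle).
In Python, from station import get_state, get_image, camera_model, arm, search_frame, mark_of gives the robot as it stands.
- The arm moves only by the shell command python3 -m inch 'ROWS' [OPENING] [FORCE]. ROWS is JSON, a list of rows, each a list of 4 numbers: the shift along the world's x, y, z in mm, then the turn about the world's z in degrees. In form: [[x, y, z, spin], ...]. A call has 1 to 12 rows; each row shifts and turns the commanded pose from where the row before left it; what a row does not reach is not made up. A row lasts 1/10 s, in which the tool goes at most 50 mm and 8.59 degrees, less where a joint would pass 70% of its speed; a pose out of reach is approached as far as the arm can. A call is refused whole if a number of a shift passes 50 or a number of a turn 8.59, either way. A call with a gripper value outside its range is refused whole. OPENING is the finger opening in mm, from 0 to 85.4, set as the call begins (- or left out, the last holds). The fingers move at their own pace and stop on an object; FORCE is the grip in N (left out, the last holds). Time passes only in rows, so rows that do not move let the fingers close. It gives the time, the measured TCP pose, the force and the opening at its end, in the units of the state.
- get_state(): the state, without advancing time (a new reading comes with each control period).
- get_image(name): name is "side" or "top"; returns the picture (384x512x3 uint8, blue, green, red); there is no depth.
- camera_model(name): a dict with "camera_matrix" (3x3 intrinsics, pixels), "R" (3x3) and "t" (3): a world point X has camera coordinates R X + t. Camera axes: x right, y down, z forward; pixel columns grow to the right and rows downward; lengths in m; the calibration is good to about 2 mm. A picture is of the moment at which its call begins. camera_model takes no time and is no camera call.
- arm.sign_off(): hands the job in, once; it reports no verdict.
Trained networks look in the newest picture that a camera, given by its name, has taken for a name from the list of things; names that differ only in an ending like _2 or _b are one class to them, and where a whole thing is asked for, a point or a joint stands for the part that bears it (a point fixed in the world has none). Each returns a list of dicts, best first, with "score" (0 to 1); they miss things now and then, are a little off and sometimes report something else, mostly with a low value. They report only what shows in the picture. A call takes as long as a camera call.
- search_frame(camera, query): "position" ([column, row] in pixels, amid what is visible of it).
- mark_of(camera, query): "position" ([column, row] in pixels: a listed point, or the origin of a listed thing).
The state is a dict: "clock": time; "q": joint angles; "qd": joint speeds; "effort": joint torques, N m; "tcp_pos": TCP position; "eef_rot": TCP orientation; "contact_force": force on the tool from outside, world axes, zero at the start; "ft_torque": the same for the moment, N m; "width": finger opening in m.
Only numpy, scipy, OpenCV 4.12 (cv2) and the standard library are available. Lean on these libraries where they do the work, as an engineer would, in place of code of your own. Each camera call takes 0.05 s, during which the arm holds its last target. There are 200 camera calls.

### The job

Show the blue-capped glass cell to the bench polariscope's camera: first, while the light path is still empty, turn the black knob on top of the white camera head until its pointer stands at the red zero mark, and leave it there. Then take the blue-capped cell out of the rack by its two frosted narrow sides, keeping the fingers off its clear windows, and hold it up midway in the light path between the two round filters, centred on them, upright and with its clear windows squarely facing them. Leave the other cells and the things on the bench alone, and finish holding the cell still in the gripper there, touching nothing else.

Things in the scene. Friction and masses are not known exactly. Their poses are not given: they have to be found in the camera images.
- polariscope: fixed instrument: black base 80 (x) x 290 (y) x 15 mm with two white housings up to z = 170 mm, round black filters facing each other across a 135 mm gap: camera head at +y (left seen from the robot; y = 75 to 131 mm, knob on top), lamp house at -y (y = -76 to -142 mm, bright disc), both 74 mm deep. Origin under the gap's middle at bench height; x away from the robot, y from lamp to camera
- beam_center (a point): the middle of the light path, midway between the two round filters, on their axis, 125 mm above the bench; axes as the polariscope's (y along the light). The filters are 69 mm across; the bare space around this point is 135 mm along y and open to the front, back and above
- analyser_knob (a joint): knob angle, rad: 0 with its white pointer at the red zero mark, on the dial's side towards the robot (polariscope -x); positive anticlockwise from above (pointer right of the mark, towards the lamp). Dial lines every 10 degrees, longer every 30. Starts 0.5 to 1.3; range -1.6 to 1.6; even friction of 0.05 N m, stays where left; it drives the analyser filter
- knob_grip (a point): the knob's grip on its upright axis, 18 mm above the white dial plate (72 mm across, top 174 mm above the bench). Black bar 42 mm long, 13 mm wide, from 6 to 28 mm above the dial, on a round foot 42 mm across, 4 mm high, and a neck 34 mm across up to 8 mm. Axes turn with the knob: x along the bar (pointer at the -x end), y across it, z up
- cell_rack: dark blue-grey plastic block, fixed, 64 x 156 x 26 mm, with three upright slots 43 x 23 mm in a row along its y, 46 mm apart, 20 mm deep (floor 6 mm above the bench). Origin at the centre of the underside, x across the row, z up
- cell_blue: glass cell with blue cap, to be held in the light: 40 mm wide (x), 20 thick (y), 60 tall, cap 37 x 17 x 6 mm on top; 50 to 100 g. Narrow sides facing +-x are frosted, flat, 40 mm apart: hold it there. Broad clear windows, 32 mm wide, face +-y. Stands in a rack slot with 1.5 mm play all round, lower 20 mm inside. Origin at the centre of its underside, z up
- cell_blue_center (a point): the middle of the blue-capped cell's windows, 30 mm above its underside on its upright centre line; axes as the cell's
- cell_blue_windows: the two clear windows of the blue-capped cell, fixed in it (frame as the cell's): not to be touched by the fingers
- cell_white_1: glass cell like the blue-capped one, with a white cap; standing in another slot of the rack (which slot is whose varies); not to be disturbed. Same size and axes
- cell_white_2: glass cell like the blue-capped one, with a white cap; standing in another slot of the rack (which slot is whose varies); not to be disturbed. Same size and axes
- microscope: fixed microscope to the left of the work, about 180 mm wide, 360 mm deep and 435 mm tall: carry the gripper over or round it. On the right of the work stands the incubator, 585 mm tall, its flat side along the polariscope's x, 160 to 250 mm to the right of the middle of the light path
- lens_tissue: flat box of lens tissue, 67 x 105 x 13 mm; bystander, not to be disturbed; origin at the centre of its underside
- oil_bottle: small brown bottle with black cap, 32 mm across, 73 mm tall; bystander, not to be disturbed; origin at the centre of its underside
- forceps: steel forceps lying flat, 120 mm long; bystander, not to be disturbed; origin at the centre of its underside
- tally: light grey round tally counter, 52 mm across, 26 mm tall; bystander, not to be disturbed; origin at the centre of its underside
- marker_blue: white marker pen with blue cap lying flat, 120 mm long, 13 mm thick; bystander, not to be disturbed; origin at the centre of its underside
- sample_cup_1: sample cup with white lid, 66 mm across, 66 mm tall; bystander, not to be disturbed; origin at the centre of its underside
- stain_a: brown bottle with white cap, 48 mm across, 113 mm tall; bystander, not to be disturbed; origin at the centre of its underside
- stain_b: brown bottle with red cap, 48 mm across, 113 mm tall; bystander, not to be disturbed; origin at the centre of its underside

How it is judged:
On the way, in this order (a step that is already met when the one before it is completed fails the run):
1. the knob's pointer is brought to the zero mark while the light path is empty (the blue-capped cell still in the rack) (value of joint analyser_knob between -0.07 and 0.07 rad and velocity of joint analyser_knob between -0.1 and 0.1 rad/s and height (world z) of cell_blue_center below 0.05 m), for 0.2 s.
2. the blue-capped cell is lifted clear of the rack in the fingers (height (world z) of cell_blue_center above 0.07 m and contact force between cell_blue and the fingers above 1 N), for 0.1 s.
At the end, for the whole second after the job is handed in: Knob at zero within 4 degrees; blue-capped cell gripped and still, window centre within 12 mm of the light axis and 25 mm of midway, cap up within 7 degrees, windows square to the light within 8 degrees; the rack no longer carries it, neither it nor the robot touches the polariscope (value of joint analyser_knob between -0.07 and 0.07 rad and x of cell_blue_center in the frame of beam_center between -0.012 and 0.012 m and z of cell_blue_center in the frame of beam_center between -0.012 and 0.012 m and y of cell_blue_center in the frame of beam_center between -0.025 and 0.025 m and angle between cell_blue's own z axis and vertical below 0.12 rad and angle between the y axis of cell_blue and the y axis of beam_center, either way round below 0.14 rad and contact force between cell_blue and the fingers above 1 N and contact force between cell_blue and polariscope below 0.2 N and contact force between cell_blue and cell_rack below 0.2 N and contact force between each of the arm, the fingers and polariscope below 0.5 N and linear speed of cell_blue below 0.03 m/s); the arm keeps its last pose, push and grip.
It fails at once if a finger presses on a clear window of the blue-capped cell (more than 1 N) (contact force between cell_blue_windows and the fingers above 1 N).
It fails at once if a white-capped cell is moved by more than 15 mm (distance of any of cell_white_1, cell_white_2 from where it was at the start of the episode above 0.015 m).
It fails at once if another thing on the bench is moved by more than 30 mm (distance of any of lens_tissue, oil_bottle, forceps, tally, marker_blue, sample_cup_1, stain_a, stain_b from where it was at the start of the episode above 0.03 m).
It also fails if it takes over 61 s, if anything falls off the work surface, if the arm or the gripper's body presses on something with over 40 N, if the wrist force passes 120 N, or if a joint passes its speed limit or range.

## Working session

There is one attempt and no reset: what is moved stays moved. The work goes in short steps, Python scripts to look and compute and a shell command to move; the robot and the scene stay as the last step left them, time stands still between calls to the robot, and variables do not carry over. Pictures are saved under pics/ and viewed, about 8 in all and at most 12, crops included, and the job is handed in when it is done.

```bash
mkdir -p pics
cat > h.py <<'E'
import numpy as np, cv2
from station import *
def ray(cam,uv):
    m=camera_model(cam);K=np.array(m["camera_matrix"]);R=np.array(m["R"]);t=np.array(m["t"])
    return -R.T@t, R.T@np.linalg.solve(K,[uv[0],uv[1],1.])
def onz(cam,uv,z):
    o,d=ray(cam,uv); return o+d*(z-o[2])/d[2]
def tri(uv1,uv2,c1="side",c2="top"):
    o1,d1=ray(c1,uv1);o2,d2=ray(c2,uv2)
    s=np.linalg.lstsq(np.c_[d1,-d2],o2-o1,rcond=None)[0]
    a,b=o1+s[0]*d1,o2+s[1]*d2
    return (a+b)/2,np.linalg.norm(a-b)
def proj(cam,X):
    m=camera_model(cam);c=np.array(m["R"])@np.array(X)+np.array(m["t"]);p=np.array(m["camera_matrix"])@c
    return p[:2]/p[2]
E
python3 - <<'E'
from h import *
np.set_printoptions(precision=4,suppress=True)
ims=[get_image(c) for c in("side","top")]
cv2.imwrite("pics/a.png",cv2.resize(ims[0],(800,600),interpolation=cv2.INTER_CUBIC))
cv2.imwrite("pics/b.png",cv2.resize(ims[1],(800,600),interpolation=cv2.INTER_CUBIC))
for c in("side","top"):
    print(c,ray(c,(256,192)))
    for q in("polariscope","beam_center","knob_grip","cell_rack","cell_blue","cell_blue_center","cell_white_1"):
        print(q,[(np.round(r["position"],1),round(r["score"],2)) for r in mark_of(c,q)[:3]])
s=get_state();print(s["clock"],s["tcp_pos"],s["eef_rot"],s["width"])
E
```

```text
side (array([ 0.1511, -0.7678,  1.0037]), array([ 0.2217,  0.7623, -0.6082]))
polariscope [(array([298.3, 246.5]), 0.67)]
beam_center []
knob_grip [(array([272.1, 183.7]), 0.65), (array([234.4, 221.2]), 0.18)]
cell_rack [(array([290.3, 278.2]), 0.61), (array([277.1, 270.1]), 0.61)]
cell_blue [(array([278.2, 272.9]), 0.58)]
cell_blue_center [(array([280.5, 261.2]), 0.61), (array([235.5, 219.8]), 0.28)]
cell_white_1 [(array([305.9, 286.9]), 0.7)]
top (array([0.3495, 0.2861, 1.1756]), array([ 0.0961,  0.0099, -0.9955]))
polariscope [(array([289.6, 159.9]), 0.87), (array([222.1, 185.2]), 0.59)]
beam_center [(array([293. , 152.1]), 0.57), (array([338.2, 175.2]), 0.29)]
knob_grip [(array([266.8, 165.8]), 0.62)]
cell_rack [(array([327.4, 177.2]), 0.68)]
cell_blue [(array([315.9, 190. ]), 0.54), (array([168., 181.]), 0.28), (array([203.7, 170.6]), 0.19)]
cell_blue_center [(array([316.6, 183.3]), 0.48), (array([168.7, 173.3]), 0.46)]
cell_white_1 [(array([327.3, 179.3]), 0.49), (array([339.1, 173.6]), 0.42)]
0.8 [ 0.1518 -0.6577  0.2313] [-3.1214 -0.3555  0.    ] 0.085534166402274
```

View pics/a.png

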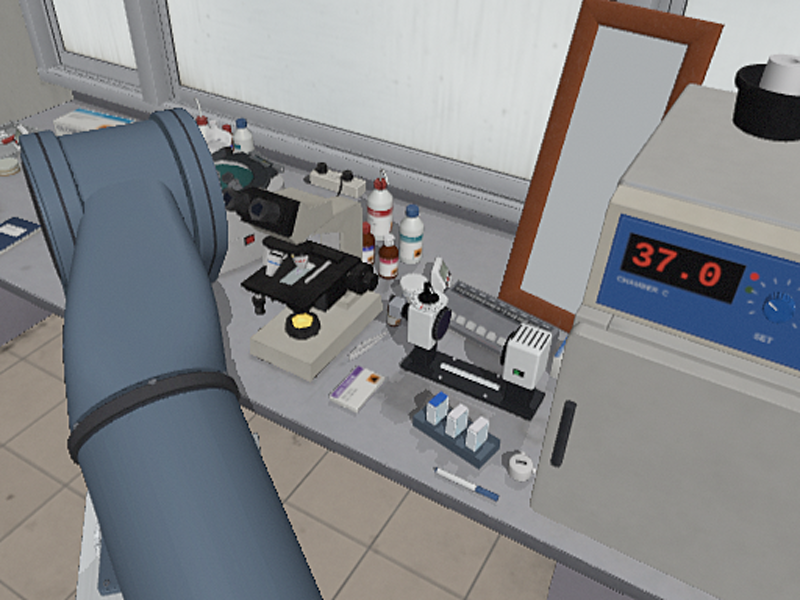

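View pics/b.png

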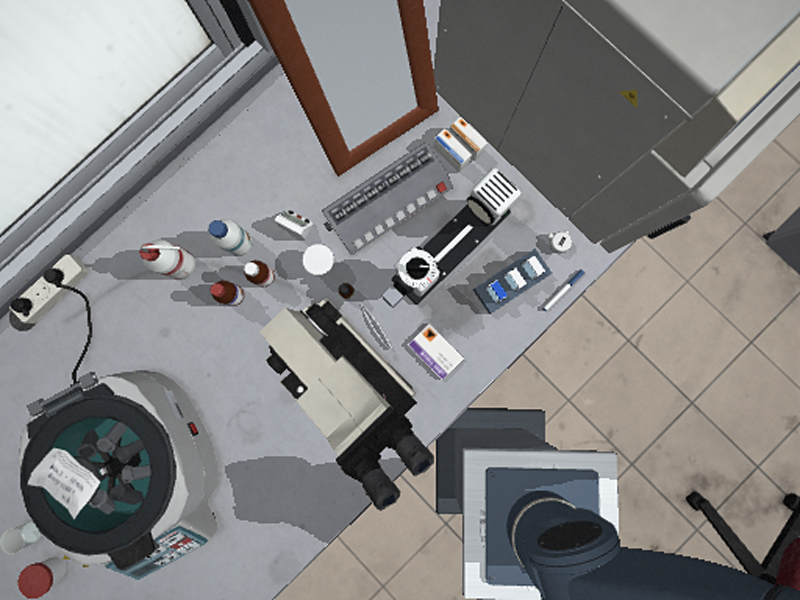

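Run:
```python
from h import *
np.set_printoptions(precision=4,suppress=True)
for n,a,b,z in[("pol",(298.3,246.5),(289.6,159.9),0),("knob",(272.1,183.7),(266.8,165.8),.192),("cellb",(278.2,272.9),(315.9,190),.006),("cellbc",(280.5,261.2),(316.6,183.3),.036),("rack",(290.3,278.2),(327.4,177.2),0),("white",(305.9,286.9),(339.1,173.6),.006)]:
    print(n,*tri(a,b),onz("side",a,z),onz("top",b,z))
print(onz("top",(293,152.1),.125))
```

```text
pol [0.5747 0.1846 0.0003] 4.569085709382138e-05 [0.5748 0.1848 0.    ] [0.5747 0.1845 0.    ]
knob [0.5105 0.2678 0.2006] 0.01641192577117007 [0.5057 0.2787 0.192 ] [0.5201 0.2661 0.192 ]
cellb [ 0.4762  0.0944 -0.0016] 0.007119496990144567 [0.4773 0.0875 0.006 ] [0.4719 0.0964 0.006 ]
cellbc [0.4883 0.1001 0.0404] 0.004109307430060219 [0.4878 0.1042 0.036 ] [0.4909 0.0989 0.036 ]
rack [0.5108 0.0589 0.0064] 0.010096307282814363 [0.5079 0.0645 0.    ] [0.5167 0.0565 0.    ]
white [0.5333 0.0173 0.0072] 0.010095639642339742 [0.539  0.0179 0.006 ] [0.5285 0.0184 0.006 ]
[0.5751 0.1851 0.125 ]
```

The side view shows the blue cap at about (437,405)/800 and the knob at (430,293). The top view shows the dial at (418,268) and the blue cell at (497,290), at the left end of the rack. Next I'll rectify the top view to measure the angles.

```bash
cat >> h.py <<'E'
def rect(im,cam,z,c,half,yaw,S):
    # metric view: image right = -y', up = x' of frame yaw'd at c
    e=np.array([np.cos(yaw),np.sin(yaw)]);f=np.array([-e[1],e[0]])
    w=[(-1,-1),(1,-1),(1,1),(-1,1)]
    P=np.float32([proj(cam,[*(np.array(c)+half*(a*e+b*f)),z]) for a,b in w])
    D=np.float32([[S*(1-b)/2,S*(1-a)/2] for a,b in w])
    return cv2.warpPerspective(im,cv2.getPerspectiveTransform(P,D),(S,S),flags=cv2.INTER_CUBIC)
E
python3 - <<'E'
from h import *
im=get_image("top");s=get_image("side")
y=np.radians(37.7)
A=rect(im,"top",.174,(.511,.267),.06,y,400)
B=rect(im,"top",.069,(.511,.059),.1,y,400)
for X in(A,B):
    for k in range(0,400,100): X[k,::4]=(0,0,255);X[::4,k]=(0,0,255)
C=np.hstack([A,B]);cv2.imwrite("pics/c.png",C)
c=cv2.resize(im[90:210,240:390],None,fx=5.2,fy=4.9,interpolation=cv2.INTER_CUBIC);cv2.imwrite("pics/d.png",c)
E
```

```text
(no output)
```

View pics/c.png

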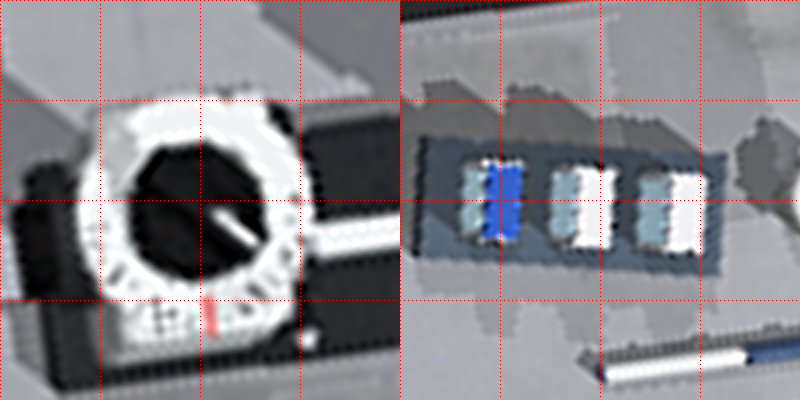

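Measured from the rectified view (0.3 and 0.5 mm/px): the dial centre is at about (196,214), the red mark at (210,315) and the pointer points down-right at (262,245). That puts the knob at about 47°. The blue cap centre is at (503,203) and the rack is tilted 4° clockwise. Next I'll check the incubator clearance and refine the polariscope yaw.

Run:
```python
from h import *
np.set_printoptions(precision=4,suppress=True)
k=.64
for n,u,v,z in[("incub corner bench",602,248,0),("incub side far",437,100,0),("top corner?",700,195,.585),("bench edge1",620,250,0),("bench edge2",460,430,0),("front upper R",800,95,.585)]:
    p=onz("top",(u*k,v*k),z);print(n,p,np.hypot(*p[:2]),np.degrees(np.arctan2(p[1],p[0])))
print("side incub corner",onz("side",(533*k,505*k),0), onz("side",(620*k,185*k),.585))
im=get_image("top")
yaw=np.radians(44.2);e=np.array([np.cos(yaw),np.sin(yaw)]);f=np.array([-e[1],e[0]])
A=rect(im,"top",.015,(.5747,.1846),.18,yaw,560)
for c,z in(("pol",.0),):pass
for k in range(0,560,70):A[k,::4]=(0,0,255);A[::4,k]=(0,0,255)
cv2.imwrite("pics/e.png",A)
```

```text
incub corner bench [ 0.5824 -0.1392  0.    ] 0.5987517553867747 -13.440158732348284
incub side far [0.9169 0.2208 0.    ] 0.9431600383991211 13.540505390755301
top corner? [ 0.5266 -0.0353  0.585 ] 0.5277862909094336 -3.8355737293197105
bench edge1 [ 0.5784 -0.1777  0.    ] 0.6050522955430019 -17.07882069316892
bench edge2 [0.1887 0.1671 0.    ] 0.25207229494530814 41.51637609471349
front upper R [ 0.6416 -0.1496  0.585 ] 0.6587730489187076 -13.126516191046042
side incub corner [ 0.5902 -0.1174  0.    ] [ 0.6375 -0.0738  0.585 ]
```

View pics/e.png

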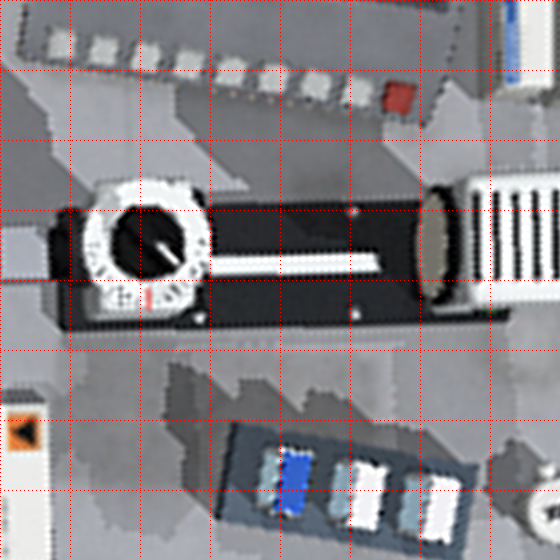

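```bash
cat >> h.py <<'E'
def T(o,yaw,p):
    c,s=np.cos(yaw),np.sin(yaw);p=np.atleast_2d(p).astype(float)
    return p@np.array([[c,s,0],[-s,c,0],[0,0,1]])+np.array([o[0],o[1],0])
def box(x0,x1,y0,y1,z):return [(x0,y0,z),(x1,y0,z),(x1,y1,z),(x0,y1,z)]
def circ(x,y,z,r):
    a=np.linspace(0,2*np.pi,40,endpoint=False);return np.c_[x+r*np.cos(a),y+r*np.sin(a),0*a+z]
def crop(im,cam,x0,y0,w,h,f,polys):
    C=cv2.resize(im[y0:y0+h,x0:x0+w],None,fx=f,fy=f,interpolation=cv2.INTER_CUBIC)
    for P,col in polys:
        q=np.array([(proj(cam,X)+.5-[x0,y0])*f for X in P])
        cv2.polylines(C,[np.int32(np.round(q*16))],True,col,1,cv2.LINE_AA,4)
    return C
def model(po,py,ro,ry,k):
    G,R=(0,255,0),(0,0,255)
    L=[(T(po,py,q),G) for q in (box(-.04,.04,-.145,.145,.015),circ(0,.103,.174,.036),circ(0,.103,.178,.021),box(-.037,.037,-.142,-.076,.17))]
    c,s=np.cos(k),np.sin(k)
    b=np.array(box(-.021,.021,-.0065,.0065,.202));b=b@np.array([[c,s,0],[-s,c,0],[0,0,1]])+[0,.103,0]
    L.append((T(po,py,b),R))
    L+=[(T(ro,ry,box(-.032,.032,-.078,.078,.026)),G)]+[(T(ro,ry,box(-.0185,.0185,d-.0085,d+.0085,.072)),R) for d in(.046,0,-.046)]
    return L
E
python3 - <<'E'
from h import *
po=(.5828,.1912);py=np.radians(45.4)
ry=np.radians(33.6);b=np.array((.4801,.0964));ro=b-.046*np.array([-np.sin(ry),np.cos(ry)])
print(ro)
L=model(po,py,ro,ry,.82)
A=crop(get_image("top"),"top",248,100,130,110,4.5,L)[:,:400] if 0 else crop(get_image("top"),"top",248,105,105,100,3.8,L)
B=crop(get_image("side"),"side",250,175,105,125,3.8,L)
h=min(600,max(len(A),len(B)));pad=lambda X:np.vstack([X,np.zeros((h-len(X),X.shape[1],3),np.uint8)])
cv2.imwrite("pics/f.png",np.hstack([pad(A),pad(B)]))
E
```

```text
[0.50555601 0.05808562]
```

View pics/f.png

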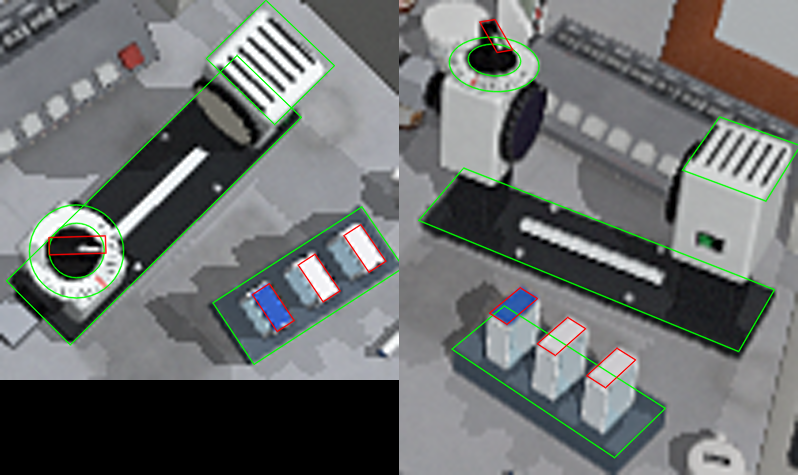

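The model fits both views to within about 1 px: polariscope origin (0.583, 0.191), yaw 45.4°, knob axis (0.5095, 0.2635), blue cell (0.480, 0.096), rack yaw 33.6°. The incubator corner is at r≈0.60, azimuth −13°, so I'll move round inside that.

```bash
python3 -m inch '[[22,37,6,6],[22,37,6,6],[22,37,6,6],[22,37,6,6],[22,37,6,6],[22,37,6,6],[22,37,6,6],[22,37,6,6],[18,42,0,6],[18,42,0,6],[18,42,0,6],[18,42,0,6]]' 45 30
python3 -c "
from h import *
k=.64
for p in((432,455),(395,500),(415,400),(330,300)): print([np.round(onz('top',(p[0]*k,p[1]*k),z),3) for z in(.2,.35,.43)])"
```

```text
clock: 2.25
tcp_pos: [0.4002, -0.1921, 0.2797]
eef_rot: [2.311, 2.126, 0.0]
contact_force: [-0.0, -0.4, -0.5]
width: 0.045
[array([0.172, 0.236, 0.2  ]), array([0.2  , 0.244, 0.35 ]), array([0.214, 0.248, 0.43 ])]
[array([0.095, 0.3  , 0.2  ]), array([0.134, 0.297, 0.35 ]), array([0.155, 0.296, 0.43 ])]
[array([0.266, 0.267, 0.2  ]), array([0.279, 0.27 , 0.35 ]), array([0.286, 0.271, 0.43 ])]
[array([0.442, 0.422, 0.2  ]), array([0.428, 0.401, 0.35 ]), array([0.42, 0.39, 0.43])]
```

```bash
python3 -m inch '[[20,41,0,1],[20,41,0,1],[8,43,0,1],[8,43,0,1],[8,43,0,1],[8,43,0,1],[7.5,40.4,0,1],[7.5,40.4,0,0],[7.5,40.4,0,0],[7.5,40.4,0,0],[7.5,40.4,0,0],[0,0,0,0]]' 45 30
```

```text
clock: 3.45
tcp_pos: [0.5085, 0.2687, 0.2793]
eef_rot: [-2.173, -2.265, -0.004]
contact_force: [0.1, -0.4, -0.2]
width: 0.045
```

```bash
python3 -m inch '[[1,-5,-20,0],[0,0,-25,0],[0,0,-20,0],[0,0,-10,0],[0,0,0,0]]' 45 30
python3 - <<'E'
from h import *
L=model((.5828,.1912),np.radians(45.4),(.5056,.0581),np.radians(33.6),.82)[1:3]+model((.5828,.1912),np.radians(45.4),(.5056,.0581),np.radians(33.6),.82)[4:5]
A=crop(get_image("top"),"top",238,135,60,60,6.6,L);B=crop(get_image("side"),"side",240,155,60,60,6.6,L)
cv2.imwrite("pics/g.png",np.hstack([A,B]))
E
```

```text
clock: 3.95
tcp_pos: [0.5099, 0.2565, 0.2033]
eef_rot: [-2.182, -2.259, 0.003]
contact_force: [-0.2, 0.7, 0.5]
width: 0.0451
```

View pics/g.png

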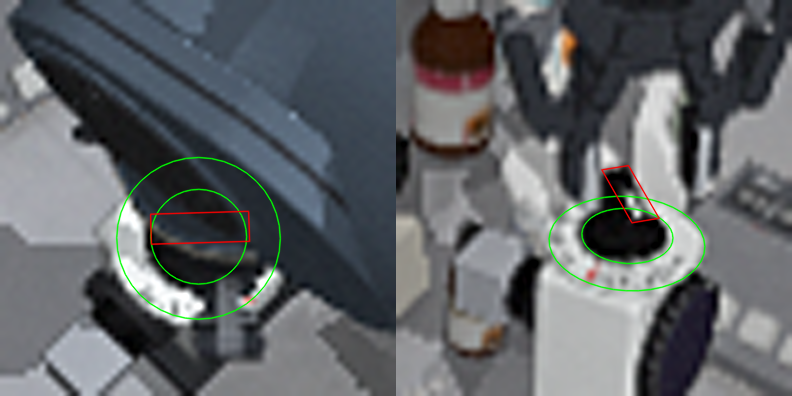

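Seen from the side, the knob bar lies between the open fingers and the overlay fits. I'll correct y by +7 mm, descend and close.

```bash
python3 -m inch '[[0,7,0,0],[0,0,-9,0],[0,0,-8,0],[0,0,0,0],[0,0,0,0]]' 45 30; python3 -m inch '[[0,0,0,0],[0,0,0,0],[0,0,0,0],[0,0,0,0],[0,0,0,0]]' 5 30
```

```text
clock: 4.55
tcp_pos: [0.5101, 0.2641, 0.1869]
eef_rot: [-2.182, -2.26, 0.001]
contact_force: [-0.3, 1.0, 0.1]
width: 0.0447
clock: 5.05
tcp_pos: [0.5084, 0.264, 0.1876]
eef_rot: [-2.181, -2.26, 0.005]
contact_force: [-8.0, -3.2, 6.9]
width: 0.0122
```

```bash
python3 -m inch '[[-2,0,0,0],[0,0,0,-5],[0,0,0,-5],[0,0,0,-5],[0,0,0,-5],[0,0,0,-5],[0,0,0,-5],[0,0,0,-5],[0,0,0,-5],[0,0,0,-3.6],[0,0,0,-3],[0,0,0,0]]' 5 30; python3 -m inch '[[0,0,0,0],[0,0,0,0]]'
python3 - <<'E'
from h import *
L=model((.5828,.1912),np.radians(45.4),(.5056,.0581),np.radians(33.6),0)[1:3]
A=crop(get_image("top"),"top",238,135,60,60,6.6,L);B=crop(get_image("side"),"side",240,155,60,60,6.6,L)
cv2.imwrite("pics/i.png",np.hstack([A,B]))
E
```

```text
clock: 6.25
tcp_pos: [0.5066, 0.2646, 0.1876]
eef_rot: [-2.898, -1.211, 0.003]
contact_force: [-7.9, -1.7, 6.0]
width: 0.0125
clock: 6.45
tcp_pos: [0.5066, 0.2646, 0.1876]
eef_rot: [-2.897, -1.213, 0.003]
contact_force: [-8.1, -0.7, 6.8]
width: 0.0122
```

View pics/i.png

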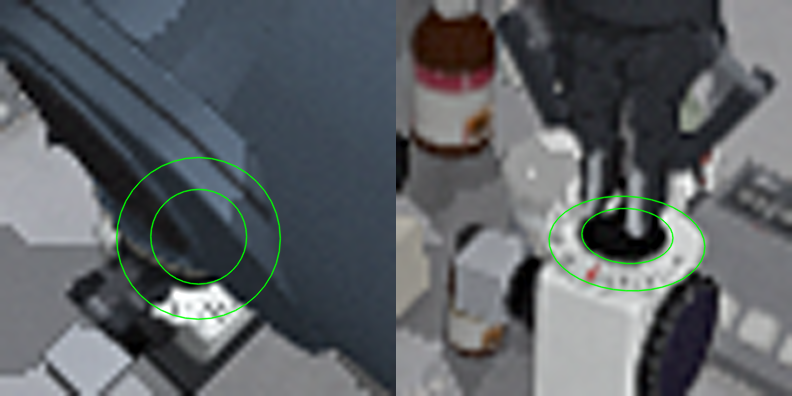

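The fingers hold the bar, the jaw axis is at −44.6° as planned, and the red mark shows at (593,272). The pointer is hidden, so I'll release, clear away towards the rack and look.

```bash
python3 -m inch '[[0,0,0,0],[0,0,0,0],[0,0,0,0],[0,0,0,0],[0,0,25,0],[0,0,35,0],[0,0,30,0],[-5,-40,0,8],[-5,-45,0,8],[-5,-45,0,8],[-5,-40,0,8],[-5,0,0,8]]' 70 30; python3 -m inch '[[0,0,0,8],[0,0,0,8],[0,0,0,8],[0,0,0,8],[0,0,0,7],[0,0,0,0]]'
python3 - <<'E'
from h import *
L=model((.5828,.1912),np.radians(45.4),(.5056,.0581),np.radians(33.6),0);L=[L[1],L[4]]
A=crop(get_image("top"),"top",238,135,60,60,6.6,L);B=crop(get_image("side"),"side",240,155,60,60,6.6,L)
cv2.imwrite("pics/j.png",np.hstack([A,B]))
E
```

```text
clock: 7.75
tcp_pos: [0.4833, 0.0879, 0.277]
eef_rot: [2.31, 2.126, -0.004]
contact_force: [-0.0, 1.2, 0.7]
width: 0.0697
clock: 8.35
tcp_pos: [0.4834, 0.0941, 0.2773]
eef_rot: [-1.463, -2.78, -0.0]
contact_force: [0.6, 0.4, 0.0]
width: 0.07
```

View pics/j.png

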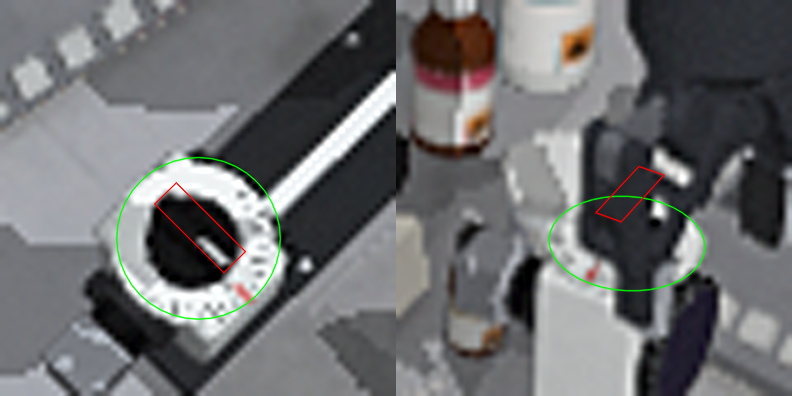

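In the top crop the pointer runs (200,240) to (226,265), about 44° down-right, and the red mark is at (243,292). They are close, so I'll quantify this with sub-pixel measurements.

Run:
```python
from h import *
im=get_image("top").astype(np.float32)
y=np.radians(45.4);po=(.5828,.1912)
k=T(po,y,[0,.103,0])[0]
def pca(W,sc):
    yy,xx=np.nonzero(W>0);w=W[yy,xx];P=np.c_[xx,yy];m=(P*w[:,None]).sum(0)/w.sum();C=((P-m).T*w)@(P-m)
    v=np.linalg.eigh(C)[1][:,1];v=v*np.sign(v[1] if abs(v[1])>abs(v[0]) else v[0]);return m,v
S=480;h=.06;s=2*h/S
A=rect(im,"top",.176,k[:2],h,y,S)   # right=-y', down=-x'
red=np.clip(A[...,2]-np.maximum(A[...,0],A[...,1])-25,0,None);red[:300]=0
m,v=pca(red,s);print("red c mm",(m-S/2)*s*1e3,"axis deg from down",np.degrees(np.arctan2(v[0],v[1])))
g=A.max(2);yy,xx=np.mgrid[:S,:S];blk=((g<80)&(np.hypot(xx-S/2,yy-S/2)<125)).astype(np.uint8)
blk=cv2.morphologyEx(blk,cv2.MORPH_CLOSE,np.ones((41,41),np.uint8));n,l,st,c=cv2.connectedComponentsWithStats(blk);i=1+st[1:,4].argmax();print("foot c mm",(c[i]-S/2)*s*1e3,st[i,2:4]*s*1e3)
B=rect(im,"top",.202,k[:2],h,y,S);g=B.min(2)
W=np.where(np.hypot(xx-S/2,yy-S/2)<95,np.clip(g-90,0,None),0);n,l,st,c=cv2.connectedComponentsWithStats((W>0).astype(np.uint8))
for i in range(1,n):
    if st[i,4]>100:
        m,v=pca(W*(l==i),s);print("pointer? c mm",(m-S/2)*s*1e3,"deg from down",np.degrees(np.arctan2(v[0],v[1])),st[i])
# base edges & strip
S=720;h=.18;s=2*h/S;A=rect(im,"top",.015,po,h,y,S).max(2)
def edge(cols,r0,r1,sgn):
    p=[]
    for c in cols:
        d=sgn*np.diff(A[r0:r1,c]);d=np.clip(d,0,None);p.append((c,r0+(d*np.arange(len(d))).sum()/d.sum()))
    p=np.array(p)
    q=np.polyfit(p[:,0],p[:,1],1)
    for _ in range(3):
        r=p[:,1]-np.polyval(q,p[:,0]);kk=abs(r)<=max(1.5,1.5*np.median(abs(r)));q=np.polyfit(p[kk,0],p[kk,1],1)
    return "slope deg",round(float(np.degrees(np.arctan(q[0]))),2),"mid mm",round(float((np.polyval(q,S/2)-S/2)*s*1e3),2)
print("front",edge(range(230,480,4),425,460,1));print("back",edge(range(300,480,4),265,300,-1))
print("strip up",edge(range(310,460,4),342,360,1),"lo",edge(range(310,460,4),360,380,-1))
```

```text
red c mm [-3.515063   32.19398745] axis deg from down -3.0676337815892083
foot c mm [-3.43971598 -0.38455621] [40.5 44. ]
pointer? c mm [12.40848652 -4.28242891] deg from down 15.750458219674107 [ 160  146  175  189 9441]
pointer? c mm [-3.15624397 12.13292566] deg from down 2.1890591402855053 [ 218  253   20   69 1083]
front ('slope deg', 0.13, 'mid mm', 40.77)
back ('slope deg', 0.81, 'mid mm', -40.22)
strip up ('slope deg', -0.43, 'mid mm', -5.87) lo ('slope deg', 0.37, 'mid mm', 5.83)
```

The base edges confirm a yaw of 45.4° within 0.5°. Red mark and foot centre agree at 0°, and the pointer is at about 1–2°, so the knob is within tolerance. Now the cell.

```bash
python3 -m inch '[[-3,2,-30,-1],[0,0,-40,0],[0,0,-40,0],[0,0,-35,0],[0,0,-25,0],[0,0,0,0],[0,0,0,0]]' 75 30
python3 - <<'E'
from h import *
L=model((.5828,.1912),np.radians(45.4),(.5056,.0581),np.radians(33.6),0);L=[L[6]]
B=crop(get_image("side"),"side",240,215,90,80,6.6,L);A=crop(get_image("top"),"top",290,155,50,50,4,L)
cv2.imwrite("pics/k.png",B)
E
```

```text
clock: 9.2
tcp_pos: [0.4804, 0.0966, 0.1077]
eef_rot: [-1.491, -2.765, 0.0]
contact_force: [-0.1, 1.0, -0.0]
width: 0.0752
```

View pics/k.png

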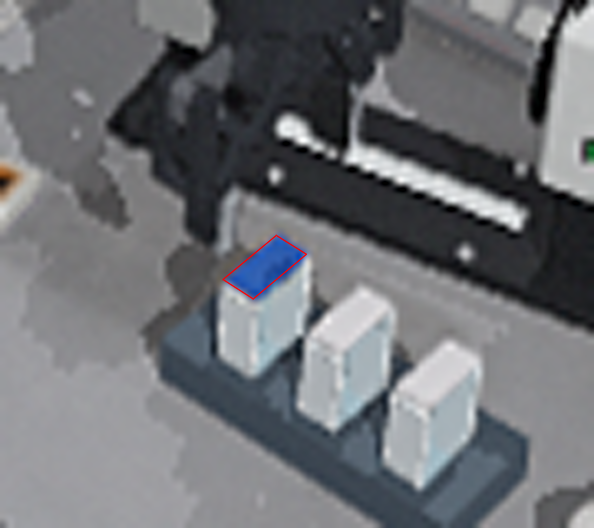

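The gripper stands over the cell, and the model rectangle sits on the blue cap at (265,268). I'll descend and close.

```bash
python3 -m inch '[[0,0,-20,0],[0,0,-20,0],[0,0,-20,0],[0,0,-12,0],[0,0,0,0],[0,0,0,0]]' 75 35; python3 -m inch '[[0,0,0,0],[0,0,0,0],[0,0,0,0],[0,0,0,0],[0,0,0,0],[0,0,0,0]]' 30 35
```

```text
clock: 9.9
tcp_pos: [0.4808, 0.0965, 0.0361]
eef_rot: [1.489, 2.765, 0.001]
contact_force: [-0.0, 0.3, 0.5]
width: 0.0748
clock: 10.5
tcp_pos: [0.481, 0.0965, 0.0361]
eef_rot: [1.489, 2.765, 0.002]
contact_force: [0.2, 0.2, 6.5]
width: 0.0395
```

```bash
python3 -m inch '[[0,0,10,0],[0,0,15,0],[0,0,20,0],[0,0,20,0],[0,0,15,0],[0,0,9,0],[0,0,0,4],[0,0,0,4],[0,0,0,4],[0,0,0,0]]' 30 35; python3 -m inch '[[10,9.5,0,0],[18,17,0,0],[20,18,0,0],[20,18,0,0],[16,15,0,0],[10,10,0,0],[7.5,7,0,0],[0,0,0,0],[0,0,0,0],[0,0,0,0]]'
python3 - <<'E'
from h import *
y=np.radians(45.4);po=(.5828,.1912)
L=[(T(po,y,box(-.0185,.0185,-.0085,.0085,.161)),(0,0,255)),(T(po,y,box(-.02,.02,-.01,.01,.095)),(0,255,0))]
B=crop(get_image("side"),"side",250,160,110,100,5,L);A=crop(get_image("top"),"top",250,110,40,100,5,L)
cv2.imwrite("pics/l.png",np.hstack([B,A]))
E
```

```text
clock: 11.5
tcp_pos: [0.4799, 0.096, 0.1243]
eef_rot: [-1.191, -2.907, 0.001]
contact_force: [-0.3, 0.2, -0.5]
width: 0.0396
clock: 12.5
tcp_pos: [0.5814, 0.1901, 0.1242]
eef_rot: [-1.193, -2.906, 0.001]
contact_force: [-0.3, 0.4, -0.4]
width: 0.0395
```

View pics/l.png

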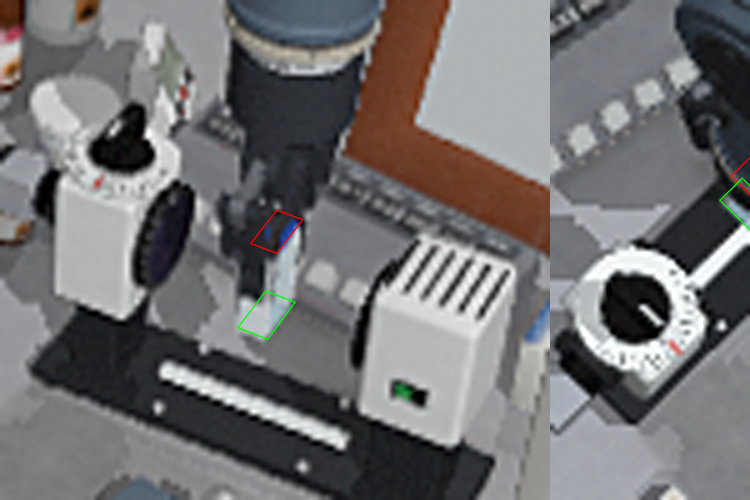

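The held cell matches the model outline (cap at (277,232), foot at (267,315)), it is upright and clear of both housings, and the pointer is in line with the red mark. I'll make a 1 mm trim and hand in.

```bash
python3 -m inch '[[1,1,0.5,0],[0,0,0,0],[0,0,0,0],[0,0,0,0],[0,0,0,0]]'; python3 -c "
from station import arm; print(arm.sign_off())"
```

```text
clock: 13.1
tcp_pos: [0.5828, 0.1918, 0.1248]
eef_rot: [-1.192, -2.907, 0.0]
contact_force: [-0.5, -0.4, -0.2]
width: 0.0395
the job is handed in; nothing more can be done
None
```

I turned the knob to the red zero mark while the light path was empty. Then I took the blue-capped cell out of the rack by its frosted sides and held it midway between the filters. The job was handed in at 13.1 s; sign-off gives no verdict, so the result rests on my own checks.

- **Knob:** the pointer measured about 1–2° from the mark before I picked up the cell (limit 4°), and it still lined up with the mark in the last picture.
- **Cell position:** by the gripper reading it is within about 1 mm of the estimated light axis. In the last side picture, taken before a final 1 mm trim, it matched the projected outline.
- **Windows:** the jaw angle is 45.3–45.4° against 45.4° for the polariscope, so they are square to the light.
- **Grip:** the fingers are 39.5 mm apart on the 40 mm cell, and the force on the tool is under 1 N, with no sign of other contact.

Two things did not agree exactly:
- **Dial in the top camera:** the dial's foot appeared about 3 mm off my model along the light direction, where the limit is 25 mm. I left it uncorrected.
- **Early descent to the knob:** the gripper was 7 mm off in y, and I corrected that before touching the knob.

I took no separate picture of the bystanders or the white-capped cells at the end.

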